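Bolt spring tweezers into their check jig and hold them at the marked tip gap

TASK

Spring check of the steel tweezers lying in the grey jig: slide the bolt by its brass knob across the tail of the tweezers, fully home into its keeper, and only then squeeze the two blue grip pads until the gap between the tips is as wide as the green stripe beneath them (14 mm), never pinching the tips nearly shut. Finish while still holding that gap steady with the gripper: do not let go, leave the bolt home and the tweezers in their cradle, and leave the other things on the bench where they are.

Things in the scene. Friction and masses are not known exactly. Their poses are not given: they have to be found in the camera images.
- jig: Fixed grey check jig on the bench. Origin on the bench top under the root of the tweezers' limbs; x runs from the tweezers' tail to their tips, y to the side of the bolt's barrel, z up. Jig mm: base plate 12 thick, x -70 to 175, y -32 to 32 (at the tail, x -70 to 15: y -45 to 120); dark barrel x -40 to -16, y 14 to 104, top z 61; rest rail under the limbs x 52 to 60, 90 wide, top z 36.
- cradle (a point): Seat of the tweezers' origin in the jig: jig x 0, y 0, z 36 mm (cradle floor; cheeks rise to z 45).
- gauge (a point): Middle of the green stripe (14 mm wide, along jig x) on top of the white gauge block under the tips: jig x 154, y 0, z 34 mm; block x 138 to 170, 70 mm wide. Beside the grip pads there is only the base plate.
- keeper (a point): Centre of the opening of the steel keeper arch that takes the bolt: jig x -28, y -29, z 52 mm; arch 25 mm wide, y -36 to -22, top z 64 mm.
- bolt_knob (a point): Middle of the upright brass bolt knob, 16 mm diameter, to be taken from z 68 to 95 mm above the bench (this point: z 80, jig x -28 mm). Moves with the bolt, along the jig's -y axis on the way home: jig y 75 mm fully back, 30 mm fully home. Room for fingers on all sides above z 64.
- bolt (a joint): How far the bolt is shot, in m: 0 drawn fully back, 0.045 fully home in the keeper (hard stop). It starts at 0 to 0.012, slides with about 2 N of friction and stays where left. The 9 mm rod passes over the tail between two lugs.
- tweezers: Large loose steel tweezers, tail in the cradle, limbs on the rest rail. Origin: underside, middle, at the root of the limbs; x towards the tips, y to the left limb (barrel side), z up. Tail reaches 50 mm behind the origin, tips 150 mm ahead.
- grip_mid (a point): Midway between the two blue grip pads, 105 mm ahead of the root, z 45 mm (mid-height). Pads 28 mm long, 18 mm high (z 36 to 54). Over their ribbed outer faces 48 mm at rest; 30 mm, faces parallel, at the 14 mm tip gap. Each mm of squeeze closes the tips 1.43 mm and adds 0.36 N on each pad: about 6.5 N at the mark, springing open if let go.
- tip_left (a point): Inner face of the tip of the left (jig +y) limb, 150 mm ahead of the root. The distance between tip_left and tip_right is the tip gap: 40 mm at rest, 14 mm at the mark.
- tip_right (a point): Inner face of the tip of the right (jig -y) limb.
- limb_left (a joint): Angle of the left limb, rad: 0 at rest (open), growing as squeezed; 0.0865 in both limbs is the 14 mm mark; hard stop 0.13.
- limb_right (a joint): The same for the right limb. Tip gap in mm is about 40 - 150*(limb_left + limb_right), angles in rad.
- timer: White bench timer lying flat, 68x64x18 mm, bystander. Origin at its underside.
- petri_1: Closed petri dish, 58 mm diameter, 17 mm high, bystander. Origin at its underside.
- glass: Small clear beaker, 56 mm diameter, 71 mm high, bystander. Origin at its underside.
- red_pen: Red and white marker pen, 126 mm long, 14 mm high, bystander. Origin at its underside.
- marker_black: Black marker pen, 126 mm long, 14 mm high, bystander. Origin at its underside.
Mind the look-alikes: they are no part of the job. Several things have the shape of the tweezers; the one meant has the colours described above.

How it is judged:
By the outcome, as a careful person would: the job done as asked, in the order asked, and still so for the second after the job is handed in, while the arm keeps its last pose, push and grip.
It also fails if it takes over 46 s, if anything falls off the work surface, if the arm or the gripper's body presses on something with over 40 N, if the wrist force passes 120 N, or if a joint passes its speed limit or range.

ROBOT

A 6-joint arm with a two-finger parallel gripper is mounted at the origin on a cart in front of the work surface, level with it; the furniture and walls round the work are solid. World frame = base frame: x ahead of the robot, y to its left, z up, the work surface at z = 0. Lengths are in m, angles in rad, forces in N, time in s.
With the tool pointing down it reaches from about 0.35 to 0.775 m from the base axis. Payload 7.3 kg.
Tool frame: the origin (TCP) lies midway between the tips of the shut fingers; the grasp point (between the pads) lies 19 mm behind it; z points along the fingers, y is the line along which they close (so a half turn about z gives the same grasp; the last joint's range is limited). The gripper opens to 92 mm and grips with 3 to 60 N. Pads are 19 mm wide; open, the fingers measure 130 mm over their backs; the gripper's body (75 mm by 190 mm) begins 47 mm behind the grasp point.
Start: joints at [-1.261, 0.342, 1.524, -0, 1.275, -0.146], TCP at [0.231, -0.471, 0.188] pointing down, gripper open.
Joint ranges: [-2.53, 2.53], [-0.77, 2.02], [0.04, 2.7], [-1, 4.14], [0.28, 2.66], [-3.11, 3.11]. Speed limits (rad/s): [2.57, 2.57, 3.14, 3.14, 3.14, 3.14].

INTERFACE

Orientations are given as [roll, pitch, yaw] about the fixed x, y, z axes, in that order (R = Rz(yaw) Ry(pitch) Rx(roll)).
In Python, from cell import monitor, vision, workorder gives the robot as it stands.
- The arm moves only by the tool move_arm, never from a script. Its argument "rows" is a list of rows, each a list of 5 numbers: the shift along the world's x, y, z in mm, then the turn about the world's z in rad, then the closure, from -1 (fully open) to 1 (shut). A call has 1 to 12 rows; each row shifts and turns the commanded pose from where the row before left it; what a row does not reach is not made up. A row lasts 1/10 s, in which the tool goes at most 50 mm and 8.59 degrees, less where a joint would pass 70% of its speed; a pose out of reach is approached as far as the arm can. A call is refused whole if a number of a shift passes 50 or a number of a turn 0.15, either way. A call with a gripper value outside its range is refused whole. The fingers move at their own pace and stop on an object; "newtons" is the grip in N (left out, the last holds). Time passes only in rows, so rows that do not move let the fingers close. It gives the time, the measured TCP pose, the force, the opening and the grip force at its end, in the units of the state.
- monitor.observe(): the state, without advancing time (a new reading comes with each control period).
- vision.read_camera(name): name is "scene" or "top"; returns the picture (384x512x3 uint8, red, green, blue); there is no depth.
- vision.get_calibration(name): a dict with "K" (3x3 intrinsics, pixels), "T" (4x4, takes a point from camera to world coordinates). Camera axes: x right, y up, looking along -z (the intrinsics and any distortion apply to the point x, -y, -z); pixel columns grow to the right and rows downward; lengths in m; the calibration is good to about 2 mm. A picture is of the moment at which its call begins. get_calibration takes no time and is no camera call.
- workorder.hand_in(): hands the job in; it is judged then, once.
The state is a dict: "time": time; "qpos": joint angles; "qvel": joint speeds; "joint_efforts": joint torques, N m; "tool_pos": TCP position; "tool_rot": TCP orientation; "contact_force": force on the tool from outside, world axes, zero at the start; "torque": the same for the moment, N m; "opening": finger opening in m; "grip_force": force on a finger pad.
Only numpy, scipy, OpenCV 4.12 (cv2) and the standard library are available. Lean on these libraries where they do the work, as an engineer would, in place of code of your own. Each camera call takes 0.05 s, during which the arm holds its last target. There are 200 camera calls.

## Working session

There is one attempt and no reset: what is moved stays moved. The work goes in short steps, Python scripts to look and compute and a tool call to move; the robot and the scene stay as the last step left them, time stands still between calls to the robot, and variables do not carry over. Pictures are saved under pics/ and viewed, at most 10 in all, crops included, and the job is handed in when it is done.

Besides the shell and the picture viewer there is one more tool, called after "Call:" by a JSON object that holds its "op" and its "data", one argument or row to a line. move_arm: Moves the arm, as the interface text tells. Its arguments: {"type":"object","properties":{"rows":{"type":"array","items":{"type":"array","items":{"type":"number"}}},"newtons":{"type":"number"}},"required":["rows"]}

```bash
mkdir -p pics; python3 - <<'E'
from cell import monitor, vision
import cv2,numpy as np
for n in("scene","top"):
    im=vision.read_camera(n); cv2.imwrite(f"pics/{n}0.png",cv2.resize(im[:,:,::-1],(800,600),interpolation=cv2.INTER_CUBIC))
    c=vision.get_calibration(n); print(n,np.round(c["K"],1).tolist(),np.round(c["T"],4).tolist(),c.keys())
s=monitor.observe();print(s)
E
```

```text
scene [[379.9, 0.0, 258.7], [0.0, 379.9, 186.2], [0.0, 0.0, 1.0]] [[0.5209, 0.6533, -0.5495, -0.1748], [-0.8536, 0.3924, -0.3426, -0.4309], [-0.0081, 0.6475, 0.762, 1.055], [0.0, 0.0, 0.0, 1.0]] dict_keys(['K', 'T'])
top [[473.4, 0.0, 246.0], [0.0, 473.4, 191.4], [0.0, 0.0, 1.0]] [[-0.0098, 0.989, -0.1473, 0.3157], [-0.9998, -0.0125, -0.0176, -0.0006], [-0.0192, 0.1471, 0.9889, 1.408], [0.0, 0.0, 0.0, 1.0]] dict_keys(['K', 'T'])
{'time': 0.1, 'qpos': array([-1.26096975e+00,  3.42642626e-01,  1.52489450e+00, -1.34610051e-05,
        1.27538638e+00, -1.45986967e-01]), 'qvel': array([ 3.54689805e-05, -2.69510934e-03, -2.99364180e-03,  4.73874750e-04,
        7.94812138e-04, -1.52300254e-03]), 'joint_efforts': array([ 1.96685636e-03, -4.32002735e+01, -2.44694835e+01,  7.18951668e-02,
        5.25789033e-02, -4.94292897e-05]), 'tool_pos': array([ 0.23100071, -0.47100563,  0.18782932]), 'tool_rot': array([-3.14027409e+00, -1.80860554e-04,  4.55817349e-01]), 'contact_force': array([-0.24294981,  0.26467485,  0.94019769]), 'torque': array([-0.06285273,  0.00335808,  0.03378988]), 'grip_force': 0.0, 'opening': 0.09167730506222273}
```

View pics/top0.png

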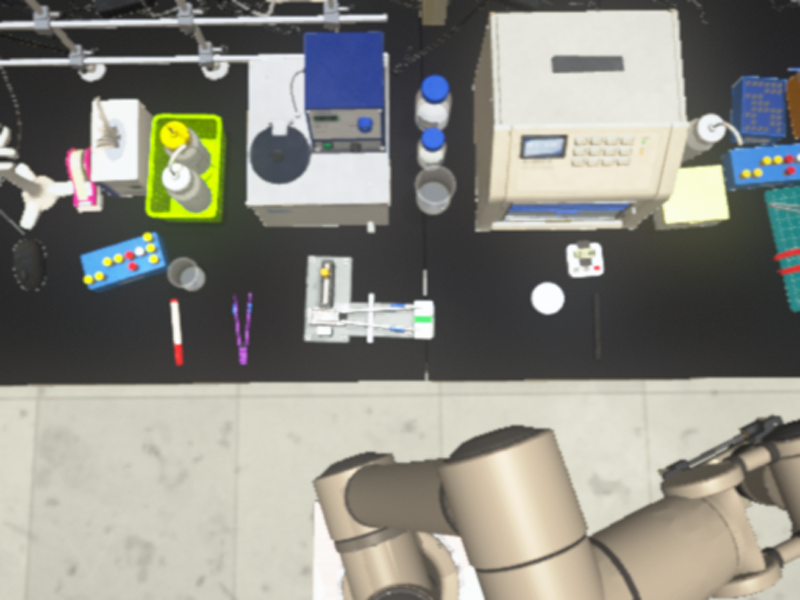

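View pics/scene0.png

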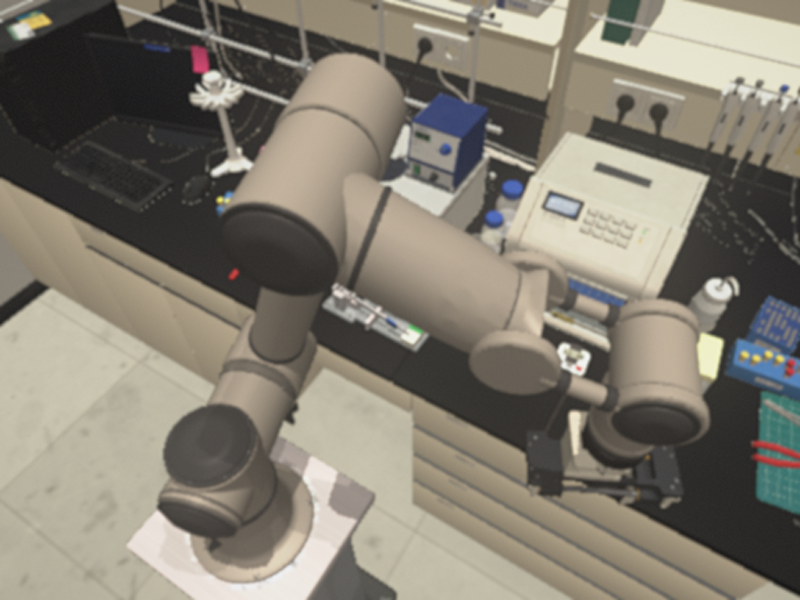

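The top view shows two tweezers shapes. The purple pair at (243,328) is a look-alike. The steel pair with blue pads is in the grey jig, about (305-435, 257-342), with a green stripe at (424,319), so it fits the description. I'll confirm with a crop.

```bash
cat > h.py <<'E'
from cell import monitor, vision
import cv2,numpy as np
def cal(n):
    c=vision.get_calibration(n); return np.array(c["K"]),np.array(c["T"])
def px2w(n,u,v,z):
    K,T=cal(n); d=np.linalg.inv(K)@[u,v,1]; d=T[:3,:3]@(d*[1,-1,-1]); o=T[:3,3]
    return o+d*(z-o[2])/d[2]
def w2px(n,p):
    K,T=cal(n); q=T[:3,:3].T@(np.array(p)-T[:3,3]); q=K@(q*[1,-1,-1]); return q[:2]/q[2]
def crop(n,u0,v0,w,h,s,f):
    im=vision.read_camera(n)[v0:v0+h,u0:u0+w,::-1]
    cv2.imwrite("pics/"+f,cv2.resize(im,None,fx=s,fy=s,interpolation=cv2.INTER_CUBIC))
E
python3 -c "
from h import *
crop('top',190,158,100,70,8,'c1.png')"
```

```text
(no output)
```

View pics/c1.png

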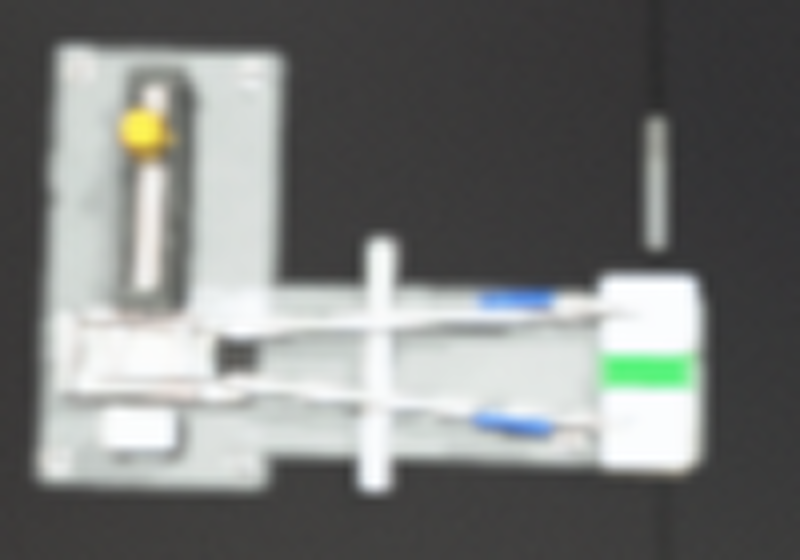

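The crop confirms it: blue pads at about (516,300) and (513,424), green stripe (649,371), brass knob (145,131), keeper (140,429). Fit the jig pose.

```bash
cat > fit.py <<'E'
from h import *
from scipy.optimize import least_squares
P=[(-70,120,12,60,45),(15,120,12,283,52),(-70,-45,12,38,485),(15,-45,12,268,488),(138,35,34,602,275),(170,35,34,698,275),(170,-35,34,698,470),(138,-35,34,602,468),(154,0,34,649,371),(-28,-29,64,140,429),(56,45,36,381,240),(56,-45,36,376,490)]
P=np.array(P,float)
uv=np.c_[190+(P[:,3]+.5)/8-.5,158+(P[:,4]+.5)/8-.5]
def w(s,p): c,n=np.cos(s[2]),np.sin(s[2]); return np.array([s[0]+c*p[0]-n*p[1],s[1]+n*p[0]+c*p[1],p[2]])
f=lambda s:np.concatenate([w2px('top',w(s,p[:3]/1000))-q for p,q in zip(P,uv)])
r=least_squares(f,[.45,.1,-1.57],loss='soft_l1'); s=r.x
print(s,np.round(f(s).reshape(-1,2),1).tolist())
for n,p in dict(keeper=(-28,-29,64),home=(-28,30,80),back=(-28,75,80),grip=(105,0,45),stripe=(154,0,34),padL=(105,22,54),padR=(105,-22,54)).items():
    q=w(s,np.array(p)/1000); print(n,np.round(q,4),np.hypot(*q[:2]),(w2px('top',q)+.5-[190,158])*8-.5)
for z in(.08,.095):
    k=px2w('top',190+145.5/8-.5,158+131.5/8-.5,z); print('knob',k, np.array([[np.cos(s[2]),np.sin(s[2])],[-np.sin(s[2]),np.cos(s[2])]])@(k[:2]-s[:2]))
E
python3 fit.py
```

```text
[ 0.48816754  0.10615244 -1.60873145] [[-0.2, 0.3], [0.1, 0.0], [0.2, -0.2], [0.0, 0.2], [0.6, 0.1], [-0.5, 0.3], [-0.9, -0.3], [0.1, -0.3], [-0.0, 0.0], [-0.0, -0.0], [0.4, 0.3], [0.1, -0.4]]
keeper [0.4603 0.1352 0.064 ] 0.4797062646828397 [139.93764504 428.71668921]
home [0.5192 0.133  0.08  ] 0.5359704893758831 [142.07543478 258.75413377]
back [0.5642 0.1313 0.08  ] 0.579249945951313 [147.1276636  134.20011404]
grip [0.4842 0.0012 0.045 ] 0.48418685955050966 [514.40944342 364.19265589]
stripe [ 0.4823 -0.0477  0.034 ] 0.4846834664945082 [648.6883485  371.31980276]
padL [5.062e-01 4.000e-04 5.400e-02] 0.5061696274773108 [515.90335345 300.65402394]
padR [0.4622 0.0021 0.054 ] 0.46220573140350646 [512.76474921 421.8846139 ]
knob [0.56534747 0.13205133 0.08      ] [-0.02880738  0.07614217]
knob [0.56252733 0.13055284 0.095     ] [-0.02720301  0.07338088]
```

```bash
python3 -c "
from h import *
for u,v in((318,225),(250,222),(371,232),(480,230),(247,206),(388,206)):
  print(u,v,[np.round(px2w('top',u/1.5625,v/1.5625,z)[:2],3).tolist() for z in(0,.05,.1,.15)])
# height of box from front edge
"
```

```text
318 225 [[0.674, 0.153], [0.661, 0.148], [0.648, 0.142], [0.636, 0.137]]
250 222 [[0.682, 0.287], [0.669, 0.277], [0.656, 0.266], [0.643, 0.256]]
371 232 [[0.658, 0.049], [0.646, 0.048], [0.634, 0.046], [0.622, 0.044]]
480 230 [[0.659, -0.163], [0.647, -0.157], [0.635, -0.152], [0.622, -0.146]]
247 206 [[0.714, 0.293], [0.7, 0.283], [0.686, 0.272], [0.672, 0.262]]
388 206 [[0.71, 0.016], [0.696, 0.015], [0.682, 0.014], [0.668, 0.014]]
```

Call:
{"op": "move_arm", "data": {
  "rows": [
    [20,38,0,0.09,-1],
    [20,38,0,0.09,-1],
    [20,38,0,0.09,-1],
    [20,38,0,0.09,-1],
    [20,38,0,0.09,-1],
    [20,38,0,0.09,-1],
    [20,38,0,0.09,-1],
    [20,38,0,0.09,-1],
    [20,38,0,0.09,-1],
    [20,38,0,0.09,-1],
    [20,38,0,0.09,-1],
    [20,38,0,0.09,-1]
  ],
  "newtons": 15
}}

```text
time: 1.35
tool_pos: [0.4716, -0.0136, 0.1884]
tool_rot: [-3.142, 0.0, 1.54]
contact_force: [0.1, -1.4, 0.1]
opening: 0.0917
grip_force: 0.0
```

Call:
{"op": "move_arm", "data": {
  "rows": [
    [17,37,0,0,-1],
    [17,37,0,0,-1],
    [17,36,0,0,-1],
    [17,36,0,-0.005,-1],
    [0,0,-40,0,-1],
    [0,0,-28,0,-1],
    [0,0,0,0,-1]
  ]
}}

```text
time: 2.05
tool_pos: [0.5361, 0.1306, 0.1164]
tool_rot: [-3.133, 0.001, 1.531]
contact_force: [-0.1, -1.1, 0.4]
opening: 0.0918
grip_force: 0.0
```

```bash
python3 -c "
from h import *
print(monitor.observe()['tool_pos'])
crop('top',180,120,110,110,5,'t2.png')
crop('scene',150,130,150,110,5,'s2.png')"
```

```text
[0.53606746 0.13061843 0.11638169]
```

View pics/t2.png

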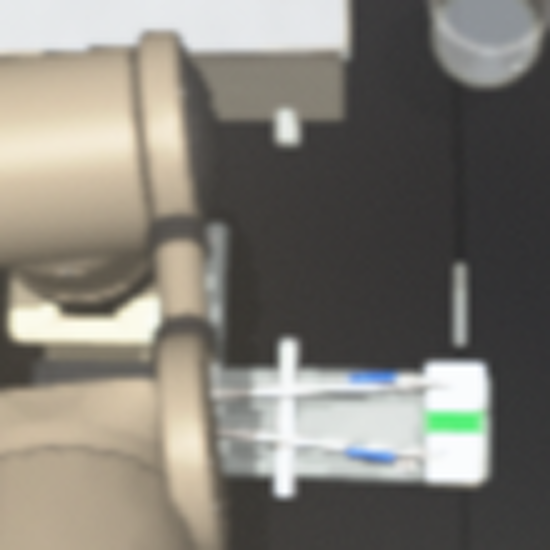

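View pics/s2.png

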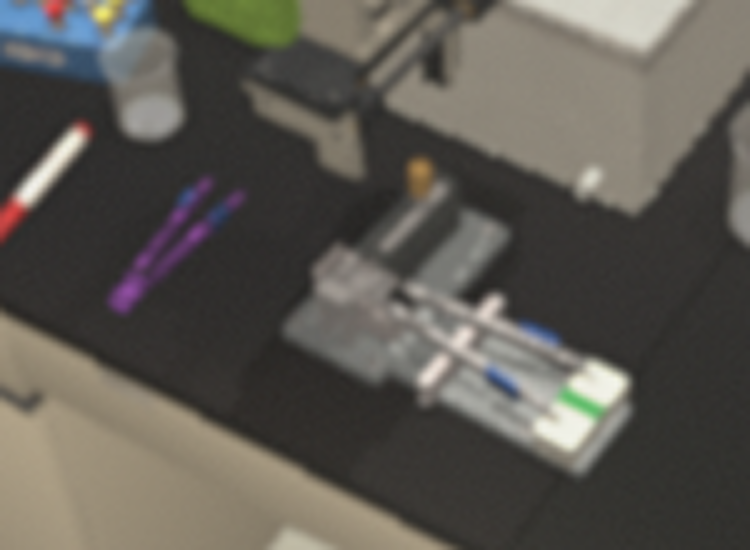

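```bash
python3 -c "
from h import *
f=lambda p:np.round((w2px('scene',p)-[150,130])*5)
print('near tip in',f([.490,.132,.116]),'out',f([.471,.132,.116]),'far tip in',f([.582,.129,.116]),'out',f([.601,.129,.116]))
for x in(.555,.563,.571): print('knob top',x,f([x,.131,.095]),f([x,.131,.068]))
"
```

```text
near tip in [355. 211.] out [338. 229.] far tip in [434. 129.] out [449. 112.]
knob top 0.555 [412. 173.] [415. 199.]
knob top 0.563 [419. 166.] [421. 192.]
knob top 0.571 [425. 158.] [427. 185.]
```

Call:
{"op": "move_arm", "data": {
  "rows": [
    [17,1,0,0,-0.2],
    [0,0,0,0,-0.2],
    [0,0,0,0,-0.2],
    [0,0,0,0,-0.2],
    [0,0,0,0,-0.2]
  ]
}}

```text
time: 2.65
tool_pos: [0.5558, 0.1315, 0.121]
tool_rot: [3.141, -0.0, 1.531]
contact_force: [-0.6, 0.4, -0.1]
opening: 0.0577
grip_force: 0.0
```

```bash
python3 -c "
from h import *
crop('scene',190,120,75,60,8,'s3.png')"
```

```text
(no output)
```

View pics/s3.png

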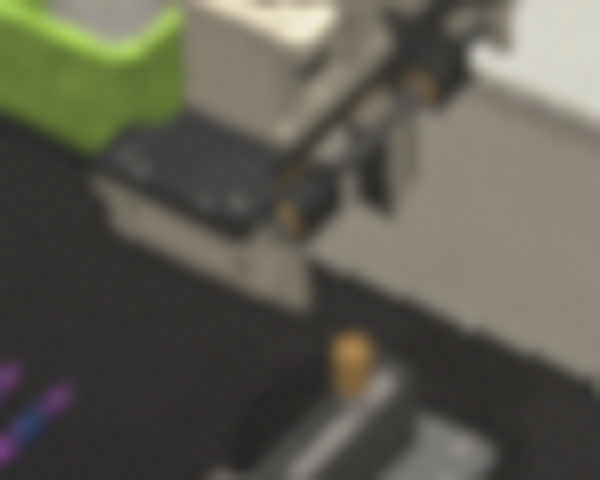

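The brass knob is at (352,362). A tan and black gripper part ends at (305,310). I'll check what that part is by projection.

```bash
python3 -c "
from h import *
f=lambda *p:np.round((w2px('scene',p)-[190,120])*8)
print('knob',f(.563,.131,.095))
for x in (.508,.527,.584,.603):
  for z in(.121,.14,.16,.187): print(x,z,f(x,.141,z),f(x,.122,z))
for x in (.461,.651):print('body',x,f(x,.169,.187),f(x,.094,.187))
"
```

```text
knob [350. 345.]
0.508 0.121 [254. 374.] [291. 391.]
0.508 0.14 [250. 343.] [288. 360.]
0.508 0.16 [246. 309.] [284. 326.]
0.508 0.187 [240. 262.] [279. 279.]
0.527 0.121 [279. 346.] [316. 363.]
0.527 0.14 [276. 315.] [313. 332.]
0.527 0.16 [272. 281.] [310. 298.]
0.527 0.187 [267. 234.] [306. 251.]
0.584 0.121 [354. 265.] [390. 281.]
0.584 0.14 [351. 234.] [388. 249.]
0.584 0.16 [349. 200.] [386. 216.]
0.584 0.187 [345. 153.] [383. 169.]
0.603 0.121 [378. 239.] [414. 254.]
0.603 0.14 [376. 207.] [412. 223.]
0.603 0.16 [373. 173.] [410. 189.]
0.603 0.187 [370. 126.] [408. 142.]
body 0.461 [115. 308.] [269. 378.]
body 0.651 [378.  40.] [524.  99.]
```

Call:
{"op": "move_arm", "data": {
  "rows": [
    [0,0,-17,0,-0.2],
    [0,0,-17,0,-0.2],
    [0,0,-15,0,-0.2],
    [0,0,0,0,-0.2],
    [0,0,0,0,-0.2]
  ]
}}

```text
time: 3.2
tool_pos: [0.5561, 0.1316, 0.0718]
tool_rot: [-3.142, 0.0, 1.531]
contact_force: [0.3, -0.4, 0.5]
opening: 0.055
grip_force: 0.0
```

```bash
python3 -c "
from h import *
crop('scene',190,120,75,60,8,'s4.png')"
```

```text
(no output)
```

View pics/s4.png

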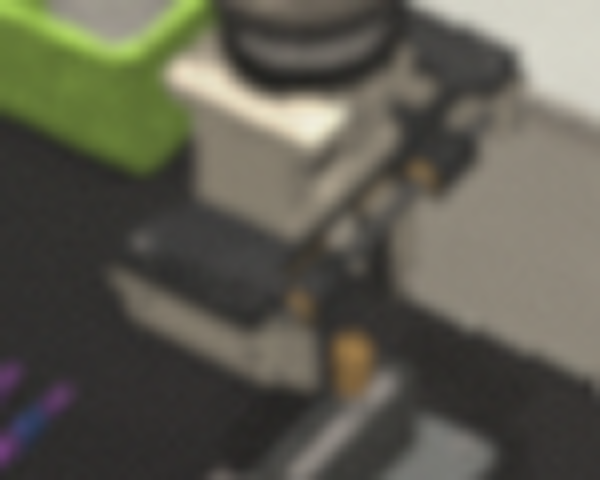

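Call:
{"op": "move_arm", "data": {
  "rows": [
    [0,0,0,0,0.4],
    [0,0,0,0,1],
    [0,0,0,0,1],
    [0,0,0,0,1],
    [0,0,0,0,1],
    [0,0,0,0,1]
  ]
}}

```text
time: 3.85
tool_pos: [0.5561, 0.1316, 0.0715]
tool_rot: [3.142, 0.0, 1.531]
contact_force: [0.6, 0.5, -0.6]
opening: 0.0115
grip_force: 0.0
```

Call:
{"op": "move_arm", "data": {
  "rows": [
    [0,0,0,0,1],
    [0,0,0,0,1],
    [0,0,0,0,1]
  ]
}}

```text
time: 4.15
tool_pos: [0.5561, 0.1316, 0.0714]
tool_rot: [3.142, -0.0, 1.531]
contact_force: [0.2, -0.3, -0.4]
opening: 0.0005
grip_force: 0.0
```

```bash
python3 -c "
from h import *
a=vision.read_camera('scene')[100:190,180:280,::-1]
a=(255*(a/255.)**.5).astype('uint8')
cv2.imwrite('pics/s5.png',cv2.resize(a,None,fx=8,fy=6.66,interpolation=cv2.INTER_CUBIC))
f=lambda *p:np.round((w2px('scene',p)-[180,100])*[8,6.66])
s=monitor.observe();print(s['tool_pos'],s['opening'],s['grip_force'],f(*s['tool_pos']))
for x in(.54,.563):print(f(x,.131,.095),f(x,.131,.068))
"
```

```text
[0.55611301 0.13157894 0.07142544] 0.0007428990122388768 0.0 [423. 459.]
[400. 448.] [404. 483.]
[430. 420.] [433. 455.]
```

View pics/s5.png

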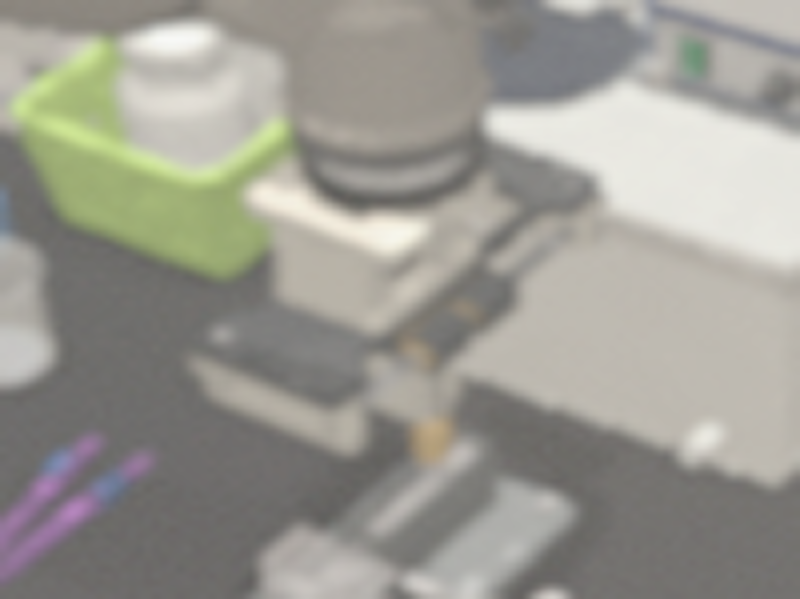

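The closed fingers (395-460, 370-415) end right at the top of the knob (432,435). The tips look about 30 mm higher than the reported TCP, or else they are behind the knob. A gentle touch with shut fingers will tell which.

Call:
{"op": "move_arm", "data": {
  "rows": [
    [0,0,-3,0,1],
    [0,0,-3,0,1],
    [0,0,0,0,1]
  ]
}}

```text
time: 4.5
tool_pos: [0.5557, 0.1316, 0.0648]
tool_rot: [-3.141, 0.0, 1.531]
contact_force: [-1.4, -0.3, 0.4]
opening: 0.0008
grip_force: 0.0
```

```bash
python3 -c "
from h import *
b=cv2.imread('pics/scene0.png')
f=lambda *p:np.round(w2px('scene',p)*1.5625)
y=.456; ty=np.array([np.sin(y),-np.cos(y)]); tx=np.array([np.cos(y),np.sin(y)])
for s in(-1,1):
  for h in(.046,.065):
    for dz in(0,.035):
      p=np.array([.231,-.471])+s*h*ty; print(s,h,dz,f(p[0],p[1],.188+dz))
cv2.imwrite('pics/g.png',cv2.resize(b[380:540,480:720],None,fx=3,fy=3,interpolation=cv2.INTER_CUBIC))
"
```

```text
-1 0.046 0 [545. 501.]
-1 0.046 0.035 [549. 492.]
-1 0.065 0 [532. 500.]
-1 0.065 0.035 [536. 491.]
1 0.046 0 [609. 507.]
1 0.046 0.035 [615. 498.]
1 0.065 0 [622. 508.]
1 0.065 0.035 [629. 499.]
```

View pics/g.png

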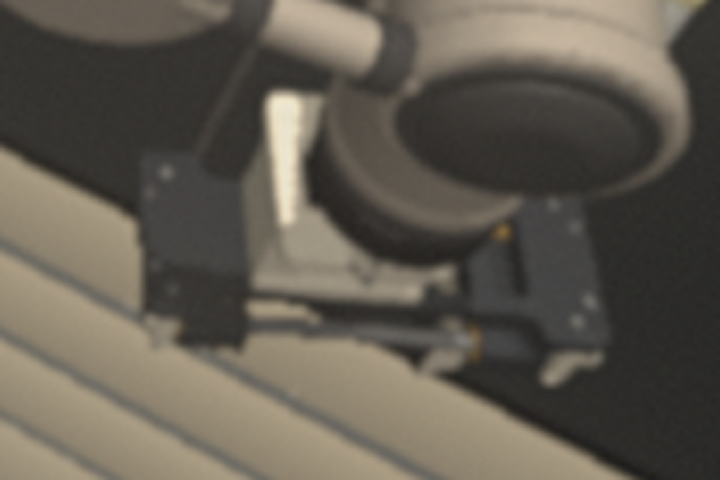

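```bash
cat > off.py <<'E'
from h import *
from scipy.optimize import least_squares
def pr(tcp,yaw,l):
    R=np.array([[np.cos(yaw),np.sin(yaw),0],[np.sin(yaw),-np.cos(yaw),0],[0,0,-1.]])
    return w2px('scene',np.array(tcp)+R@np.array(l))
A=([.231,-.471,.188],.456);B=([.5561,.1316,.0714],1.531)
ga=lambda u,v:((480+u/3)/1.5625,(380+v/3)/1.5625)
gb=lambda u,v:(180+u/8,100+v/6.66)
for nm,(t,y),inv in(('start',A,lambda p:np.round((p*1.5625-[480,380])*3)),('knob',B,lambda p:np.round((p-[180,100])*[8,6.66]))):
  for x in(-.0375,.0375):
    for yy in(-.095,.095):
      print(nm,x,yy,inv(pr(t,y,[x,yy,-.066])),inv(pr(t,y,[x,yy,-.10])))
E
python3 off.py
```

```text
start -0.0375 -0.095 [115. 381.] [126. 352.]
start -0.0375 0.095 [547. 419.] [573. 391.]
start 0.0375 -0.095 [110. 225.] [120. 192.]
start 0.0375 0.095 [517. 258.] [541. 227.]
knob -0.0375 -0.095 [349. 517.] [343. 469.]
knob -0.0375 0.095 [611. 291.] [610. 243.]
knob 0.0375 -0.095 [204. 455.] [195. 407.]
knob 0.0375 0.095 [472. 238.] [468. 190.]
```

Call:
{"op": "move_arm", "data": {
  "rows": [
    [0,0,12,0,-0.2],
    [0,0,0,0,-0.2],
    [0,0,0,0,-0.2],
    [0,0,0,0,-0.2],
    [0,0,0,0,-0.2],
    [0,0,-8,0,-0.2],
    [0,0,-6,0,-0.2],
    [0,0,-4,0,-0.2],
    [0,0,0,0,-0.2]
  ]
}}

```text
time: 5.4
tool_pos: [0.5555, 0.1315, 0.0584]
tool_rot: [-3.14, 0.0, 1.531]
contact_force: [-0.3, -0.3, -0.0]
opening: 0.0548
grip_force: 0.0
```

Call:
{"op": "move_arm", "data": {
  "rows": [
    [0,0,-3,0,-0.2],
    [0,0,0,0,-0.2]
  ]
}}

```text
time: 5.6
tool_pos: [0.556, 0.1316, 0.0561]
tool_rot: [-3.141, 0.0, 1.531]
contact_force: [0.2, 0.2, 0.7]
opening: 0.0553
grip_force: 0.0
```

Call:
{"op": "move_arm", "data": {
  "rows": [
    [0,0,-4,0,-0.2],
    [0,0,-4,0,-0.2],
    [0,0,0,0,0.4],
    [0,0,0,0,0.7],
    [0,0,0,0,0.7],
    [0,0,0,0,0.7],
    [0,0,0,0,0.7]
  ]
}}

```text
time: 6.3
tool_pos: [0.5568, 0.1316, 0.0487]
tool_rot: [3.14, -0.0, 1.531]
contact_force: [2.1, 0.3, -1.5]
opening: 0.0198
grip_force: 1.0
```

Call:
{"op": "move_arm", "data": {
  "rows": [
    [0,0,0,0,1],
    [0,0,0,0,1],
    [0,0,0,0,1],
    [0,0,0,0,1]
  ]
}}

```text
time: 6.7
tool_pos: [0.5563, 0.1316, 0.0486]
tool_rot: [3.141, -0.0, 1.531]
contact_force: [3.0, -0.1, 0.2]
opening: 0.015
grip_force: 15.0
```

Call:
{"op": "move_arm", "data": {
  "rows": [
    [-7,0,0,0,1],
    [-9,1,0,0,1],
    [-9,0,0,0,1],
    [-7,0,0,0,1],
    [-3,0,0,0,1],
    [0,0,0,0,1]
  ]
}}

```text
time: 7.3
tool_pos: [0.5199, 0.1329, 0.0485]
tool_rot: [-3.14, -0.0, 1.531]
contact_force: [-1.8, 1.7, 5.3]
opening: 0.0146
grip_force: 15.0
```

Call:
{"op": "move_arm", "data": {
  "rows": [
    [-2,0,0,0,1],
    [0,0,0,0,1]
  ]
}}

```text
time: 7.5
tool_pos: [0.5199, 0.1329, 0.0486]
tool_rot: [3.14, -0.001, 1.531]
contact_force: [3.8, 2.9, 1.7]
opening: 0.0151
grip_force: 15.0
```

Call:
{"op": "move_arm", "data": {
  "rows": [
    [-2,0,0,0,1],
    [0,0,0,0,1]
  ]
}}

```text
time: 7.7
tool_pos: [0.5198, 0.1329, 0.0487]
tool_rot: [3.136, -0.001, 1.531]
contact_force: [9.2, 3.8, -3.9]
opening: 0.0149
grip_force: 15.0
```

Call:
{"op": "move_arm", "data": {
  "rows": [
    [0,0,0,0,0.2],
    [0,0,0,0,-0.2],
    [0,0,0,0,-0.2],
    [0,0,0,0,-0.2],
    [0,0,0,0,-0.2],
    [0,0,40,0,-0.2],
    [0,0,40,0,-0.2],
    [0,0,0,0,-0.6]
  ]
}}

```text
time: 8.5
tool_pos: [0.5204, 0.133, 0.1336]
tool_rot: [3.132, -0.001, 1.531]
contact_force: [0.1, 0.4, -0.1]
opening: 0.0598
grip_force: 0.0
```

Call:
{"op": "move_arm", "data": {
  "rows": [
    [-9,-33,0,0,-0.7],
    [-9,-33,0,0,-0.7],
    [-9,-33,0,0,-0.7],
    [-9,-33,0,0,-0.7],
    [0,0,0,0,-0.7],
    [0,0,0,0,-0.7]
  ]
}}

```text
time: 9.1
tool_pos: [0.4809, 0.0003, 0.1282]
tool_rot: [-3.141, -0.0, 1.529]
contact_force: [-0.2, 0.5, 0.1]
opening: 0.0778
grip_force: 0.0
```

```bash
cat > brass.py <<'E'
from h import *
def brass(n):
    im=vision.read_camera(n); h=cv2.cvtColor(im,cv2.COLOR_RGB2HSV)
    m=((h[...,0]>10)&(h[...,0]<30)&(h[...,1]>120)&(h[...,2]>90)).astype('uint8')
    k,_,st,c=cv2.connectedComponentsWithStats(m)
    return [(st[i].tolist(),np.round(c[i],1).tolist()) for i in range(1,k) if st[i,4]>4]
for n in('top','scene'):
    print(n,brass(n))
    for x in(.5192,.5635): print(w2px(n,[x,.1325,.093]),w2px(n,[x,.1325,.08]))
s=monitor.observe();print(s['tool_pos'],s['opening'])
E
python3 brass.py
```

```text
top [([503, 48, 9, 40, 254], [508.0, 66.5]), ([107, 80, 15, 13, 86], [114.8, 85.5]), ([106, 93, 9, 3, 16], [109.9, 94.0]), ([488, 100, 13, 5, 40], [493.9, 102.4]), ([475, 109, 5, 4, 16], [477.2, 110.8]), ([482, 109, 5, 4, 16], [484.1, 110.3]), ([205, 187, 5, 6, 26], [207.0, 189.7])]
[207.03508094 189.21358175] [207.49559591 189.90731651]
[207.07137134 173.73821579] [207.52931953 174.57574071]
scene [([18, 9, 15, 9, 84], [24.9, 13.4]), ([172, 123, 5, 8, 21], [174.0, 126.1]), ([138, 126, 4, 4, 12], [139.9, 127.7]), ([475, 226, 3, 3, 9], [476.0, 227.0]), ([490, 226, 3, 3, 9], [491.0, 227.0]), ([482, 228, 4, 4, 11], [483.2, 229.5]), ([497, 229, 4, 3, 11], [498.4, 229.9])]
[226.29631496 171.23315152] [226.57074275 173.77354938]
[233.47204061 163.25095446] [233.68850458 165.80419978]
[0.48122609 0.00132633 0.12825951] 0.07796993756689827
```

Call:
{"op": "move_arm", "data": {
  "rows": [
    [4,0,-30,0,-0.7],
    [0,0,-35,0,-0.7],
    [0,0,-30,0,-0.7],
    [0,0,0,0,-0.7]
  ]
}}

```text
time: 9.6
tool_pos: [0.4823, 0.0022, 0.0302]
tool_rot: [-3.134, -0.001, 1.532]
contact_force: [-0.6, 0.0, -0.6]
opening: 0.0781
grip_force: 0.0
```

```bash
python3 -c "
from h import *
im=vision.read_camera('scene')
a=im[140:240,190:310,::-1]; a=(255*(a/255.)**.6).astype('uint8')
cv2.imwrite('pics/p1.png',cv2.resize(a,None,fx=6.6,fy=6,interpolation=cv2.INTER_CUBIC))
s=monitor.observe();t=s['tool_pos'];print(t)
f=lambda *p:np.round((w2px('scene',p)-[190,140])*[6.6,6])
for z in(0,.033):print([f(t[0]+d,t[1]-.0095,t[2]+z) for d in(-.039,.039)])
print('pads',f(.462,.002,.054),f(.506,.0004,.054))
"
```

```text
[0.48394934 0.00178233 0.03222097]
[array([394., 442.]), array([474., 348.])]
[array([392., 406.]), array([474., 311.])]
pads [395. 390.] [443. 338.]
```

View pics/p1.png

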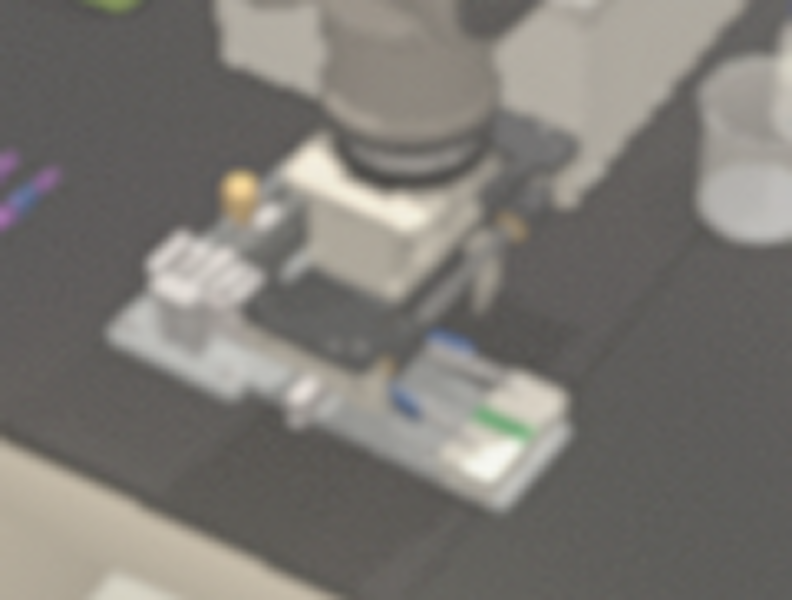

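The picture shows the bolt home, with the knob at (240,190) by the keeper. The near and far fingertips at (390,400) and (485,310) straddle the blue pads. That puts the tips about 33 mm above the reported TCP. I'll descend accordingly.

Call:
{"op": "move_arm", "data": {
  "rows": [
    [1,0,-12,0,-0.7],
    [0,0,-10,0,-0.7],
    [0,0,-6,0,-0.7],
    [0,0,0,0,-0.7]
  ]
}}

```text
time: 10.05
tool_pos: [0.4857, 0.0007, 0.005]
tool_rot: [-3.141, -0.0, 1.531]
contact_force: [0.1, 1.3, -0.9]
opening: 0.0778
grip_force: 0.0
```

Call:
{"op": "move_arm", "data": {
  "rows": [
    [0,0,-4,0,-0.7],
    [0,0,-4,0,-0.4],
    [0,0,0,0,-0.3],
    [0,0,0,0,-0.2],
    [0,0,0,0,-0.1],
    [0,0,0,0,-0.05],
    [0,0,0,0,-0.05]
  ],
  "newtons": 12
}}

```text
time: 10.75
tool_pos: [0.4862, 0.0005, -0.0024]
tool_rot: [3.141, 0.0, 1.531]
contact_force: [0.2, -0.2, 0.1]
opening: 0.0486
grip_force: 0.5
```

Call:
{"op": "move_arm", "data": {
  "rows": [
    [-1,0,0,0,0],
    [0,0,0,0,0.05],
    [0,0,0,0,0.1],
    [0,0,0,0,0.1],
    [0,0,0,0,0.1]
  ]
}}

```text
time: 11.25
tool_pos: [0.4852, 0.0005, -0.0025]
tool_rot: [3.141, 0.0, 1.531]
contact_force: [-0.1, -0.2, 0.5]
opening: 0.0415
grip_force: 2.8
```

Call:
{"op": "move_arm", "data": {
  "rows": [
    [0,0,0,0,0.15],
    [0,0,0,0,0.2],
    [0,0,0,0,0.25],
    [0,0,0,0,0.3],
    [0,0,0,0,0.3],
    [0,0,0,0,0.3],
    [0,0,0,0,0.3]
  ]
}}

```text
time: 11.95
tool_pos: [0.4851, 0.0006, -0.0026]
tool_rot: [3.142, 0.0, 1.531]
contact_force: [-0.5, -0.9, 1.8]
opening: 0.0323
grip_force: 6.1
```

```bash
cat > gap.py <<'E'
from h import *
# tips over the white gauge block: rectify the block top (z~40, tip height) from scene+top into jig mm, print dark-profile across y
s=[0.48816754,0.10615244,-1.60873145]
def w(x,y,z): c,n=np.cos(s[2]),np.sin(s[2]); return [s[0]+(c*x-n*y)/1e3,s[1]+(n*x+c*y)/1e3,z/1e3]
for n in('scene','top'):
    im=np.mean([vision.read_camera(n).astype(float) for _ in range(3)],0).astype(np.float32)
    for z,xs in((34,(140,144,148,152,156,162,166)),):
        ys=np.arange(-34,35,2)
        for x in xs:
            uv=np.array([w2px(n,w(x,y,z)) for y in ys],np.float32)
            v=cv2.remap(im,uv[:,0][None],uv[:,1][None],cv2.INTER_CUBIC)[0]
            print(n,x,' '.join('%d%s'%(a.mean(),'g' if a[1]>a[0]+40 else '') for a in v))
st=monitor.observe();print(st['opening'],st['grip_force'],st['contact_force'],st['time'])
E
python3 gap.py
```

```text
scene 140 150 159 166 167 167 167 166 166 168 165 162 156 146 138 131 124 118 109 104 103 107 114 121 129 135 144 154 158 162 163 163 160 154 146 130
scene 144 157 170 177 178 178 178 177 178 178 177 172 165 157 147 138 129 116 106 100g 102g 112 122 131 142 150 158 168 175 177 180 180 177 173 161 142
scene 148 157 169 177 180 180 179 178 178 178 177 174 170 163 155 142 128 114 101g 97g 103g 116 130 145 155 163 170 175 178 179 180 180 179 171 162 144
scene 152 170 187 196 196 194 189 183 182 179 177 177 173 169 157 142 126 107g 97g 96g 104g 120 139 153 167 173 176 178 179 178 179 179 177 173 160 144
scene 156 199 218 226 224 220 214 208 202 197 190 185 182 172 161 144 123 108g 95g 94g 104g 122 138 157 169 175 178 179 179 179 179 179 179 172 163 146
scene 162 212 228 237 239 237 237 235 233 231 227 224 213 196 179 154 131 112g 98g 96g 104g 119 139 157 167 176 179 179 179 179 180 181 179 175 166 143
scene 166 203 226 230 233 235 233 232 232 233 230 227 220 204 185 167 143 123 110g 108g 114g 125 140 153 164 169 172 173 171 172 173 172 171 167 154 134
top 140 180 179 179 177 178 182 191 2
[... 356 characters left out ...]
137 144 155 165 170 175 179 181 185 190 193 197
top 152 148 150 154 152 141 125 114 116 129 142 148 147 141 131 121 110 101 99 99 97 92 87 84 85 91 109 128 141 150 158 164 169 172 175 178
top 156 159 156 154 149 143 136 129 122 118 120 127 133 136 136 134 133 131 130 129 126 120 111 96 81 74 73 83 97 116 132 139 144 145 147 143
top 162 171 167 164 160 155 150 143 136 129 128 136 146 152 154 154 153 153 152 152 152 151 147 127 100 84 74 75 86 116 151 169 180 183 182 183
top 166 170 166 163 159 154 149 141 135 129 131 140 149 155 156 156 157 156 156 156 156 155 152 131 102 85 75 76 86 117 154 174 189 194 197 199
0.032080360749432595 6.057167127728462 [-0.48867967 -0.16326495  2.16519496] 12.25
```

Call:
{"op": "move_arm", "data": {
  "rows": [
    [0,0,0,0,0.32],
    [0,0,0,0,0.34],
    [0,0,0,0,0.35],
    [0,0,0,0,0.35],
    [0,0,0,0,0.35],
    [0,0,0,0,0.35]
  ]
}}

```text
time: 12.85
tool_pos: [0.4851, 0.0006, -0.0026]
tool_rot: [3.142, 0.0, 1.531]
contact_force: [-1.1, -0.0, 1.8]
opening: 0.0296
grip_force: 7.2
```

```bash
python3 - <<'E'
from h import *
r=[]
for i in range(8):
    im=vision.read_camera('scene').astype(float); s=monitor.observe(); r.append([s['opening']*1e3,s['grip_force'],*s['contact_force'],*(s['tool_pos']*1e3)])
print(np.round(np.mean(r,0),2),np.round(np.std(r,0),2),s['time'])
# grey-scale patch over the tips, scene camera, 3x upsampled text: saturation/brightness
u,v=w2px('scene',[.4823,-.0477,.040]); print(u,v)
a=im[int(v)-9:int(v)+8,int(u)-14:int(u)+12]
for row in a.mean(2): print(' '.join('%3d'%x for x in row))
E
```

```text
[ 2.9920e+01  7.1900e+00 -3.1000e-01 -1.5000e-01  1.9100e+00  4.8512e+02
  5.8000e-01 -2.5600e+00] [0.2  0.   0.7  0.74 0.65 0.01 0.01 0.01] 13.25
265.76012237879604 209.50284522833476
 65  68  65  57  50  45  52  67  77  78  60  45  39  40  40  45  47  47  41  39  41  42  45  47  48  47
 74  82  75  62  51  51  67  85  92  83  64  50  40  37  41  58  74  76  65  51  44  43  48  46  48  50
 80  85  81  66  55  63  81  99 109 105  90  73  57  45  57  91 119 124 111  88  68  55  50  46  47  48
 79  84  82  68  65  80  94 107 117 122 115 104  86  71  90 130 158 164 153 134 111  89  70  56  48  44
 84  90  86  74  78  97 104 110 118 120 119 119 110 102 127 161 175 179 175 166 154 134 113  89  63  45
 91  98  93  81  89 108 114 114 116 117 118 121 117 125 151 171 178 178 179 178 174 168 154 129  92  57
105 106  97  82  88 109 119 123 124 121 122 120 119 130 150 165 173 178 177 179 179 179 174 153 109  65
112 111 101  87  88 104 116 125 128 129 125 117 115 124 137 154 169 177 179 180 179 178 171 148 106  62
115 114 110 104 102 109 111 114 119 126 127 116 109 111 121 143 163 172 177 179 178
[... 152 characters left out ...]
 116 119 127 133 134 137 122 100  97 106 122 139 155 157 144 128 114  90  64
107 108 111 117 123 124 123 126 139 152 155 151 148 135 115 101  94  96 110 129 136 130 130 126 107  75
111 115 116 117 120 119 123 136 158 171 172 167 165 159 146 131 116 108 109 121 127 132 139 139 115  76
119 122 124 123 118 117 128 150 168 177 177 176 176 176 175 170 160 146 131 125 132 145 149 132  99  64
123 125 126 125 122 127 146 167 176 179 179 179 183 192 206 210 202 177 146 134 147 154 142 112  75  53
119 121 125 127 125 138 160 175 180 179 183 191 205 217 228 230 215 174 142 143 156 150 119  82  57  46
104 112 117 125 129 136 153 165 174 185 203 216 228 232 235 228 194 150 137 150 151 127  90  59  47  47
```

```bash
python3 - <<'E'
from h import *
s=[0.48816754,0.10615244,-1.60873145]
def w(x,y,z): c,n=np.cos(s[2]),np.sin(s[2]); return [s[0]+(c*x-n*y)/1e3,s[1]+(n*x+c*y)/1e3,z/1e3]
old=cv2.imread('pics/s2.png')[:,:,::-1].astype(np.float32); old=cv2.resize(old,None,fx=.2,fy=.2,interpolation=cv2.INTER_AREA)
now=np.mean([vision.read_camera('scene').astype(float) for _ in range(2)],0).astype(np.float32)
ys=np.arange(-36,37,2)
print('y   ',' '.join('%3d'%y for y in ys))
for x in(128,134,140,144,148,152,158):
  for nm,im,o in(('old',old,[150,130]),('now',now,[0,0])):
    uv=np.array([w2px('scene',w(x,y,42))-o for y in ys],np.float32)
    v=cv2.remap(im,uv[:,0][None],uv[:,1][None],cv2.INTER_CUBIC)[0]
    print(x,nm,' '.join('%3d'%a for a in v[:,0]))
E
```

```text
y    -36 -34 -32 -30 -28 -26 -24 -22 -20 -18 -16 -14 -12 -10  -8  -6  -4  -2   0   2   4   6   8  10  12  14  16  18  20  22  24  26  28  30  32  34  36
128 old 144 153 164 173 174 169 163 161 168 181 191 193 190 184 180 173 169 163 153 144 135 129 124 114 104  99 105 121 139 151 151 140 122  93  74  60  50
128 now 125 121 119 119 120 123 126 126 125 122 118 114 114 119 125 131 131 127 123 120 119 121 123 123 122 114 100  79  60  48  41  37  38  40  41  43  46
134 old 151 162 171 175 174 168 162 163 171 181 189 190 188 183 180 175 169 162 156 148 141 138 133 125 114 105 104 111 127 139 140 134 116  97  79  61  54
134 now 125 122 118 117 119 121 123 124 122 119 115 112 113 118 126 132 133 131 128 125 123 123 124 124 119 108  93  75  61  54  47  47  48  47  48  46  46
140 old 195 205 209 208 196 182 170 165 173 186 194 194 186 175 159 145 138 134 137 149 166 184 193 193 186 174 163 154 153 153 160 161 149 134 110  85  69
140 now 145 147 147 149 147 148 152 151 152 149 142 136 129 126 124 122 119 113 109 111 116 124 129 132 134 135 135 132 132 128 128 123 109  99  82  64  54
144 old 230
[... 536 characters left out ...]
  97 111 127 144 158 168 178 185 189 192 194 191 187 179 158 136 109  82  61
152 old 235 239 239 235 229 223 220 223 229 236 237 228 211 178 141 113 100 110 143 177 211 234 238 238 236 232 227 226 228 233 235 231 220 184 150 115  78
152 now 187 192 194 192 190 191 190 190 188 185 179 168 155 139 122 104  88  84  98 118 141 161 170 179 186 189 190 191 192 192 187 176 163 134 109  85  61
158 old 233 240 240 239 238 237 237 238 240 241 237 232 215 178 145 114 100 110 138 176 210 229 237 240 239 237 237 237 239 241 239 237 222 190 155 111  80
158 now 219 226 224 216 212 208 203 199 195 193 184 174 157 128 105  83  72  79 100 128 154 171 184 191 191 191 191 192 192 192 187 179 163 138 112  82  64
```

```bash
cat > fitgap.py <<'E'
from h import *
from scipy.optimize import least_squares
s=[0.48816754,0.10615244,-1.60873145]
def w(x,y,z): c,n=np.cos(s[2]),np.sin(s[2]); return [s[0]+(c*x-n*y)/1e3,s[1]+(n*x+c*y)/1e3,z/1e3]
old=cv2.imread('pics/s2.png')[:,:,::-1].astype(np.float32); old=cv2.resize(old,None,fx=.2,fy=.2,interpolation=cv2.INTER_AREA)
now=np.mean([vision.read_camera('scene').astype(float) for _ in range(4)],0).astype(np.float32)
ys=np.arange(-30,27,1.)
def prof(im,o,x):
    uv=np.array([w2px('scene',w(x,y,42))-o for y in ys],np.float32)
    return cv2.remap(im,uv[:,0][None],uv[:,1][None],cv2.INTER_CUBIC)[0].astype(float)
O=[150,130]; bg=prof(old,O,159)
def model(bg,p,a,sg,T):
    al=a*sum(np.exp(-.5*((ys-q)/sg)**2) for q in p[:2])
    k=p[2]+p[3]*ys/30
    return k[:,None]*(bg*(1-al[:,None])+T*al[:,None])
for x in(142,144,146,148,150):
    po,pn=prof(old,O,x),prof(now,[0,0],x)
    for sg in(3.,4.):
        f=lambda q:(model(bg,q[:4],q[4],sg,q[5])-po).ravel()
        r=least_squares(f,[-23,20,1,0,.3,100],bounds=([-30,10,.5,-.5,.02,20],[-10,30,1.5,.5,1,200]))
        best=None
        for a0,b0 in((-10,6),(-12,9),(-8,4),(-14,12)):
            g=lambda q:(model(bg,q,r.x[4],sg,r.x[5])-pn).ravel()
            t=least_squares(g,[a0,b0,.8,0],loss='soft_l1',f_scale=5)
            if best is None or t.cost<best.cost: best=t
        print(x,sg,np.round(r.x,2),'sep',round(r.x[1]-r.x[0],1),'| now',np.round(best.x,2),'sep',round(abs(best.x[1]-best.x[0]),1),round(best.cost))
E
python3 fitgap.py
```

```text
142 3.0 [-22.62  20.12   0.9   -0.03   0.27  20.  ] sep 42.7 | now [-13.01   6.49   0.67  -0.04] sep 19.5 6001
142 4.0 [-22.52  20.21   0.92  -0.04   0.26  20.  ] sep 42.7 | now [-13.95   6.7    0.69  -0.04] sep 20.7 6615
144 3.0 [-22.84  20.06   0.95   0.     0.23  20.  ] sep 42.9 | now [-12.72   5.48   0.72  -0.02] sep 18.2 4837
144 4.0 [-22.71  20.18   0.97   0.     0.22  20.  ] sep 42.9 | now [-13.02   5.45   0.73  -0.03] sep 18.5 4846
146 3.0 [-2.307e+01  1.971e+01  9.800e-01  2.000e-02  1.900e-01  2.000e+01] sep 42.8 | now [-13.44   5.3    0.74  -0.02] sep 18.7 4988
146 4.0 [-2.294e+01  1.982e+01  9.900e-01  2.000e-02  1.800e-01  2.000e+01] sep 42.8 | now [-13.54   5.23   0.75  -0.02] sep 18.8 4899
148 3.0 [-23.28  19.28   0.99   0.03   0.15  20.  ] sep 42.6 | now [-14.     5.34   0.75  -0.02] sep 19.3 5015
148 4.0 [-23.19  19.28   1.     0.03   0.15  20.  ] sep 42.5 | now [-14.23   5.21   0.75  -0.02] sep 19.4 4929
150 3.0 [-2.358e+01  1.868e+01  9.900e-01  2.000e-02  1.200e-01  2.000e+01] sep 42.3 | now [-14.24   5.     0.75  -0.02] sep 19.2 4350
150 4.0 [-2.353e+01  1.876e+01  1.000e+00  2.000e-02  1.100e-01  2.000e+01] sep 42.3 | now [-14.48   4.84   0.75  -0.02] sep 19.3 4287
```

```bash
python3 -c "
from cell import monitor,workorder
s=monitor.observe();print(s['time'],s['opening'],s['grip_force'],s['contact_force'])
print(workorder.hand_in())"
```

```text
13.55 0.03020346090925957 7.191750034689903 [ 0.50706361 -0.53377406  2.4444038 ]
the job is handed in; nothing more can be done
None
```

I handed the job in at 13.55 s with the bolt against its stop in the keeper and the gripper still holding the pads at 30.2 mm (30 mm is the mark), a tip gap of about 14 mm, though grip force (7.2 N against 6.5 N) suggests about 11 mm and a blurry camera fit about 16 mm.

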